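# Switch off and unload the deburring machine

## Robot

A 6-joint arm with a two-finger parallel gripper is mounted at the origin on a cart in front of the work surface, level with it; the furniture and walls round the work are solid. World frame = base frame: x ahead of the robot, y to its left, z up, the work surface at z = 0. Lengths are in m, angles in rad, forces in N, time in s.
With the tool pointing down it reaches from about 0.35 to 0.975 m from the base axis. Payload 7.1 kg.
Tool frame: the origin (TCP) lies midway between the tips of the shut fingers; the grasp point (between the pads) lies 19 mm behind it; z points along the fingers, x is the direction in which the jaws open and shut, and the axes are right-handed (so a half turn about z gives the same grasp; the last joint's range is limited). The gripper opens to 88 mm and grips with 3 to 60 N. Pads are 20 mm wide; open, the fingers measure 115 mm over their backs; the gripper's body (75 mm by 178 mm) begins 61 mm behind the grasp point.
Start: joints at [1.231, 0.423, 1.63, -0, 1.089, -0.019], TCP at [0.197, 0.593, 0.223] pointing down, gripper open.
Joint ranges: [-3, 3], [-0.9, 2.11], [0.09, 2.58], [-1.31, 4.45], [0.11, 2.69], [-2.54, 2.54]. Speed limits (rad/s): [2.39, 2.39, 3.01, 3.14, 3.14, 3.14].

## Interface

Orientations are given as a unit quaternion [w, x, y, z].
In Python, from station import move_pose, movel, movej, command_gripper, wait, inverse_kinematics, read_camera, camera_info, MotionError, job_done, get_time, get_joint_pos, get_qvel, get_effort, get_tcp_pos, get_ee_rot, get_ft_force, get_ft_torque, get_grip_width gives the robot as it stands. Calls block until the motion is done:
- move_pose(position, orientation): joint-space move of the TCP to a pose.
- movel(position, frame=None, v=0.15, until_force=None): straight line of the TCP; frame=None keeps the orientation; v is the mean speed in m/s. With until_force (N) it stops when the force on the tool has changed by that much, and returns True; else False.
- movej(angles): joint-space move.
- command_gripper(opening): opening from 0.0 (shut) to 1.0 (fully open); the grip force is fixed at half the most; returns when the fingers have stopped.
- wait(seconds).
- inverse_kinematics(position, orientation): joint angles nearest the present ones, or None.
- read_camera(name): name is "side" or "top" or "wrist"; returns the picture (384x512x3 uint8, red, green, blue); there is no depth.
- camera_info(name): a dict with "intrinsics" (3x3 intrinsics, pixels), "T" (4x4, takes a point from camera to world coordinates); the wrist camera has in their place "tool_from_camera" (4x4, takes a point from camera to tool coordinates, whose origin is the TCP and whose axes are the tool frame's). Camera axes: x right, y up, looking along -z (the intrinsics and any distortion apply to the point x, -y, -z); pixel columns grow to the right and rows downward; lengths in m; the calibration is good to about 2 mm. The wrist camera is an equidistant fisheye: a pixel r from the principal point sees the ray r / f radians off the axis. A picture is of the moment at which its call begins: read the wrist's pose just before it. camera_info takes no time and is no camera call.
A pose or a line that the arm cannot do raises MotionError and nothing moves.
- job_done(): hands the job in, once; it reports no verdict.
Readings, each from a call of its own:
- get_time(): time.
- get_joint_pos(): joint angles.
- get_qvel(): joint speeds.
- get_effort(): joint torques, N m.
- get_tcp_pos(): TCP position.
- get_ee_rot(): TCP orientation.
- get_ft_force(): force on the tool from outside, world axes, zero at the start.
- get_ft_torque(): the same for the moment, N m.
- get_grip_width(): opening from 0.0 (shut) to 1.0 (fully open).
Only numpy, scipy, OpenCV 4.12 (cv2) and the standard library are available. Lean on these libraries where they do the work, as an engineer would, in place of code of your own. Each camera call takes 0.05 s, during which the arm holds its last target.

## Task

The deburring run is over: switch the machine off at the guarded toggle (lift the red guard, tip the toggle to the red-dot side, lower the guard fully again), and only then pull the retaining pin out of the hasp staple and lay it on the open bench. Lift the lid off, move every steel hub from the tub into the blue tray, then put the lid back squarely over the staple, flat on the tub, leaving the pin out. Leave the mug and the tape measure alone.

Things in the scene. Friction and masses are not known exactly. Their poses are not given: they have to be found in the camera images.
- switch_box: Grey switch box of the machine, fixed to the bench, 120 (its x) x 95 (its y) x 41 high mm. Origin: centre of its underside. Its z is up, its x points away from the robot (turned up to 0.2 rad).
- switch (a joint): Toggle lever on top of the switch box under the guard: 0 = on (leans to the box's +y, the robot's left, where the green dot is), 0.9 rad = off (leans to the box's -y, the red dot). Pivot 45 mm above the bench at box x = -20 mm, y = 0; 36 mm long; tips over sideways along the box's y with about 1 N at its tip and stays where it is left.
- switch_tip (a point): Centre of the black ball (diameter 12 mm) on the toggle lever's end, 77 mm above the bench when leaning fully either way, 16 mm to the side of the box's middle.
- guard (a joint): Red hinged hood over the toggle, 110 long (x) x 90 wide x 50 high mm: 0 = lowered flat on the box, grows as its front is lifted, 1.57 = standing straight up, 1.9 = its stop. Stays at any angle by friction (about 0.1 N m).
- guard_bar (a point): Middle of the round steel bar on the front of the guard (diameter 10 mm, 72 mm long along the box's y, held by two arms at its ends, 64 mm clear between them, 43 mm ahead of the hood's front wall), 67 mm above the bench when lowered. It may be pinched from above with the fingers on its -x and +x sides and turns freely between them while lifted.
- guard_hinge (a point): Middle of the guard's hinge axis (along the box's y), 55 mm behind the box centre, 45 mm above the bench. Lowered, the guard bar lies 152 mm in front of the axis and 22 mm above it.
- tub: Green tub of the bench deburring machine, fixed, 200 x 200 x 110 mm high, 5 mm walls, open on top. A partition along its x at y = 0 makes two bays, each 190 (x) x 92 (y) mm, floor 30 mm above the bench. Origin: centre of the underside; z up; its x points away from the robot (turned up to 0.2 rad).
- staple (a point): Foot of the steel hasp staple, at the tub centre, 116 mm above the bench (level with the top of the seated lid). The staple is an inverted U of 7 mm rod: 29 mm wide along the tub's y, 15 mm clear between the legs, 14 mm clear under its crown, top 21 mm above this point. It stands up through the lid's slot; the pin passes through it along the tub's x, above the lid.
- lid: Loose aluminium lid, 200 x 200 x 6 mm, 0.35 kg. Origin: centre of its underside, which is 110 mm above the bench when seated on the tub. Its z is up; slot in the middle 16 (x) x 38 (y) mm. Seated, its axes agree with the tub's.
- lid_handle (a point): Middle of the lid's arched black handle bar: diameter 12 mm, along the lid's y, about 88 mm clear between its uprights, 61 mm above the lid's underside (171 mm above the bench when seated). Pinch from above, fingers on its -x and +x sides.
- pin: Retaining pin lying on the lid, tail towards the robot, 0.06 kg: square steel shaft 10 x 10 mm along its x from the tail to 95 mm ahead of the origin; orange grip tab at the tail, 30 (x) x 14 (y) x 42 high mm, foot 34 mm wide. Origin: middle of the underside of the tab, at the start about 65 mm from the staple on the tub's -x side. To free it, draw it straight back (tub's -x); 45 mm of travel is enough.
- pin_tab (a point): Grip point inside the pin's orange tab, 28 mm above the pin's underside; pinch from above across the pin's y.
- tray: Loose blue tray, 156 x 156 x 32 mm high outside, 4 mm walls and floor; stands on the bench's 2 mm steel sheet (its edge may overhang the sheet). Origin: centre of its underside; z up.
- hub1: Turned steel hub (two or three of the four are present, in the tub's bays, upright): flange diameter 56 x 12 mm thick, stem diameter 24 mm above it, 75 mm high in all, about 0.2 kg. Origin: centre of the flange's underside; z along the stem to its end. Pinch by the stem.
- hub2: Turned steel hub (two or three of the four are present, in the tub's bays, upright): flange diameter 56 x 12 mm thick, stem diameter 24 mm above it, 75 mm high in all, about 0.2 kg. Origin: centre of the flange's underside; z along the stem to its end. Pinch by the stem.
- hub3: Turned steel hub (two or three of the four are present, in the tub's bays, upright): flange diameter 56 x 12 mm thick, stem diameter 24 mm above it, 75 mm high in all, about 0.2 kg. Origin: centre of the flange's underside; z along the stem to its end. Pinch by the stem.
- hub4: Turned steel hub (two or three of the four are present, in the tub's bays, upright): flange diameter 56 x 12 mm thick, stem diameter 24 mm above it, 75 mm high in all, about 0.2 kg. Origin: centre of the flange's underside; z along the stem to its end. Pinch by the stem.
- mug: White mug, 97 mm high, bystander: leave alone. Origin: underside.
- measure: Tape measure, 62 x 81 x 33 mm, bystander: leave alone. Origin: underside.

How it is judged:
On the way, in this order (a step that is already met when the one before it is completed fails the run):
1. the guard is lifted (past 1.2 rad) (value of joint guard above 1.2 rad), for 0.2 s.
2. the toggle is tipped to off (value of joint switch above 0.75 rad), for 0.2 s.
3. the guard is lowered again (value of joint guard below 0.1 rad), for 0.2 s.
4. the pin is out of the staple (distance between pin and staple above 0.11 m), for 0.2 s.
5. the lid is off the tub (horizontal distance between lid and tub above 0.15 m), for 0.2 s.
6. every hub is in the tray (x of hub1 in the frame of tray between -0.076 and 0.076 m and y of hub1 in the frame of tray between -0.076 and 0.076 m and z of hub1 in the frame of tray between -0.005 and 0.045 m and x of hub2 in the frame of tray between -0.076 and 0.076 m and y of hub2 in the frame of tray between -0.076 and 0.076 m and z of hub2 in the frame of tray between -0.005 and 0.045 m and x of hub3 in the frame of tray between -0.076 and 0.076 m and y of hub3 in the frame of tray between -0.076 and 0.076 m and z of hub3 in the frame of tray between -0.005 and 0.045 m and x of hub4 in the frame of tray between -0.076 and 0.076 m and y of hub4 in the frame of tray between -0.076 and 0.076 m and z of hub4 in the frame of tray between -0.005 and 0.045 m), for 0.3 s.
At the end, for the whole second after the job is handed in: Toggle off (> 0.75 rad), guard down (< 0.1 rad), every hub inside the tray (origin < 45 mm above its underside), lid flat on the tub (within 10 mm of its centre, tilt < 0.05, turned < 0.2 rad), pin out of tub and tray (origin < 30 mm high, > 120 mm from tub centre), all at rest (all of step 6 and value of joint guard below 0.1 rad and value of joint switch above 0.75 rad and horizontal distance between lid and tub below 0.01 m and z of lid in the frame of tub between 0.104 and 0.115 m and angle between lid's own z axis and vertical below 0.05 rad and angle between the x axis of lid and the x axis of tub, either way round below 0.2 rad and not (x of pin in the frame of tray between -0.074 and 0.074 m and y of pin in the frame of tray between -0.074 and 0.074 m) and height (world z) of pin below 0.03 m and horizontal distance between pin and tub above 0.12 m and linear speed of each of hub1, hub2, hub3, hub4, lid, pin below 0.02 m/s); the robot touches nothing.
It fails at once if the pin is drawn while the machine is still on (distance between pin and staple above 0.11 m and value of joint switch below 0.5 rad).
It fails at once if the mug is disturbed (moved over 30 mm) (distance of mug from where it was at the start of the episode above 0.03 m).
It fails at once if the measure is disturbed (moved over 30 mm) (distance of measure from where it was at the start of the episode above 0.03 m).
Of hub1, hub2, hub3, hub4 only 2 to 3 are there at a start; the rules pass over those that are not, and their reading is None.
At some moment in a run one of tray may be knocked a few centimetres aside while the robot is not near it.
Once in a run the grip may slacken for a moment while it holds something.
It also fails if it takes over 210 s, if anything falls off the work surface, if the arm or the gripper's body presses on something with over 40 N, if the wrist force passes 120 N, or if a joint passes its speed limit or range.

## Working session

There is one attempt and no reset: what is moved stays moved. The work goes in short steps, each a Python script; the robot and the scene stay as the last script left them, time stands still between calls to the robot, and variables do not carry over. Pictures are saved under pics/ and viewed, and the job is handed in when it is done.

```bash
ls; mkdir -p pics; python3 - <<'E'
from station import *
import cv2
for n in ("side","top","wrist"):
    cv2.imwrite(f"pics/{n}0.png",cv2.cvtColor(read_camera(n),cv2.COLOR_RGB2BGR))
    print(n,camera_info(n))
print(get_time(),get_tcp_pos(),get_ee_rot(),get_grip_width())
E
```

```text
pics
side {'intrinsics': array([[444.90748135,   0.        , 258.11699396],
       [  0.        , 444.90748135, 188.3807043 ],
       [  0.        ,   0.        ,   1.        ]]), 'T': array([[ 0.8440494 ,  0.28212106, -0.45605736,  0.06337425],
       [-0.53614129,  0.4256417 , -0.7289593 , -0.92834767],
       [-0.01153774,  0.85978884,  0.51051938,  0.72500373],
       [ 0.        ,  0.        ,  0.        ,  1.        ]])}
top {'intrinsics': array([[446.88738032,   0.        , 252.22211007],
       [  0.        , 446.88738032, 188.45472198],
       [  0.        ,   0.        ,   1.        ]]), 'T': array([[ 0.35587741,  0.90879805, -0.21780123,  0.31099423],
       [-0.93451736,  0.34473882, -0.08850112, -0.18076365],
       [-0.0053451 ,  0.23503458,  0.97197231,  1.51805326],
       [ 0.        ,  0.        ,  0.        ,  1.        ]])}
wrist {'intrinsics': array([[297.31863964,   0.        , 256.35825118],
       [  0.        , 297.31863964, 192.62034314],
       [  0.        ,   0.        ,   1.        ]]), 'tool_from_camera': array([[ 9.99999918e-01,  2.28928881e-04, -3.33338266e-04,
         4.34232188e-04],
       [ 1.18418231e-04, -9.53966710e-01, -2.99912491e-01,
        -8.32124642e-02],
       [-3.86652240e-04,  2.99912427e-01, -9.53966659e-01,
        -1.60602540e-01],
       [ 0.00000000e+00,  0.00000000e+00,  0.00000000e+00,
         1.00000000e+00]])}
0.15 [0.19689543 0.59271197 0.22206964] [ 3.44353522e-04  8.10954729e-01  5.85108589e-01 -4.97147682e-04] 0.9992341364006893
```

View pics/top0.png

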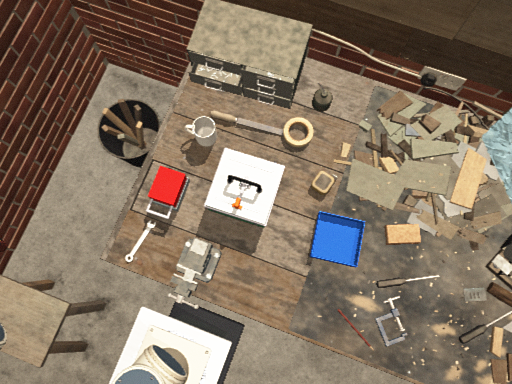

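View pics/side0.png

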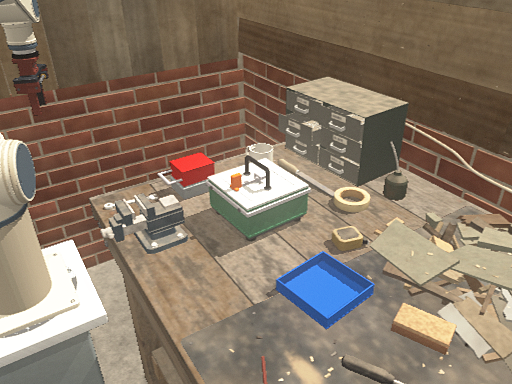

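View pics/wrist0.png

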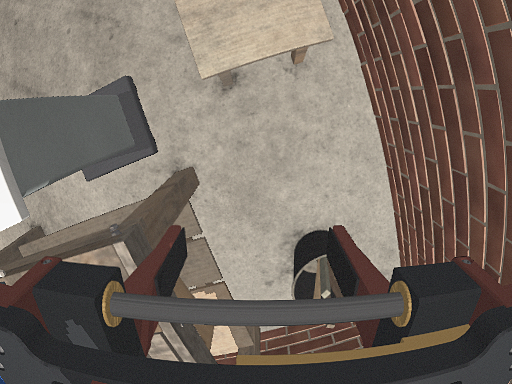

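The top view shows the red guard at about (166,187), the white lid at (245,187) with the orange pin tab at (238,203), and the blue tray at (337,240). The mug is at (203,131) and the measure at (322,182). I'll zoom in next.

```bash
cat > h.py <<'E'
from station import *
import numpy as np, cv2
from scipy.spatial.transform import Rotation as R
def proj(n,P):
    ci=camera_info(n);T=ci['T'];K=ci['intrinsics']
    P=np.atleast_2d(P);c=(P-T[:3,3])@T[:3,:3]
    c=c*[1,-1,-1];u=c@K.T;return u[:,:2]/u[:,2:]
def back(n,uv,z):
    ci=camera_info(n);T=ci['T'];K=ci['intrinsics']
    uv=np.atleast_2d(np.array(uv,float));d=np.c_[uv,np.ones(len(uv))]@np.linalg.inv(K).T
    d=(d*[1,-1,-1])@T[:3,:3].T;o=T[:3,3]
    return o+d*((z-o[2])/d[:,2])[:,None]
def tri(uv1,uv2):
    A=[];b=[]
    for n,uv in (("top",uv1),("side",uv2)):
        o=camera_info(n)['T'][:3,3];d=back(n,uv,0)[0]-o;d/=np.linalg.norm(d)
        M=np.eye(3)-np.outer(d,d);A.append(M);b.append(M@o)
    return np.linalg.lstsq(np.vstack(A),np.hstack(b),rcond=None)[0]
def snap(n,name,crop=None,s=1):
    im=cv2.cvtColor(read_camera(n),cv2.COLOR_RGB2BGR)
    if crop: x0,y0,x1,y1=crop; im=im[y0:y1,x0:x1]
    if s!=1: im=cv2.resize(im,None,fx=s,fy=s,interpolation=cv2.INTER_CUBIC)
    cv2.imwrite(f"pics/{name}.png",im)
def q(theta):
    """tool down; jaw (tool x) along world direction theta"""
    c,s=np.cos(theta),np.sin(theta)
    M=np.array([[c,s,0],[s,-c,0],[0,0,-1.]])
    x,y,z,w=R.from_matrix(M).as_quat();return [w,x,y,z]
def wproj_ray(uv,tcp,quat):
    """world origin & rays of wrist pixel(s)"""
    ci=camera_info("wrist");K=ci['intrinsics'];E=ci['tool_from_camera']
    uv=np.atleast_2d(np.array(uv,float));p=(uv-K[:2,2])/K[0,0];r=np.linalg.norm(p,axis=1)
    d=np.c_[np.sin(r)*p[:,0]/r,-np.sin(r)*p[:,1]/r,-np.cos(r)]
    w,x,y,z=quat;Rt=R.from_quat([x,y,z,w]).as_matrix()
    return Rt@E[:3,3]+tcp, d@E[:3,:3].T@Rt.T
def wback(uv,z,tcp,quat):
    o,d=wproj_ray(uv,tcp,quat);return o+d*((z-o[2])/d[:,2])[:,None]
def wproj(P,tcp,quat):
    ci=camera_info("wrist");K=ci['intrinsics'];E=ci['tool_from_camera']
    w,x,y,z=quat;Rt=R.from_quat([x,y,z,w]).as_matrix()
    c=(np.atleast_2d(P)-tcp)@Rt; c=(c-E[:3,3])@E[:3,:3]; c=c*[1,-1,-1]
    rr=np.hypot(c[:,0],c[:,1]);th=np.arctan2(rr,c[:,2])
    return K[:2,2]+K[0,0]*th[:,None]*c[:,:2]/rr[:,None]
E
python3 - <<'E'
from h import *
snap("top","t1",(130,130,380,280),3)
snap("side","s1",(140,130,390,330),3)
E
```

```text
(no output)
```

View pics/t1.png

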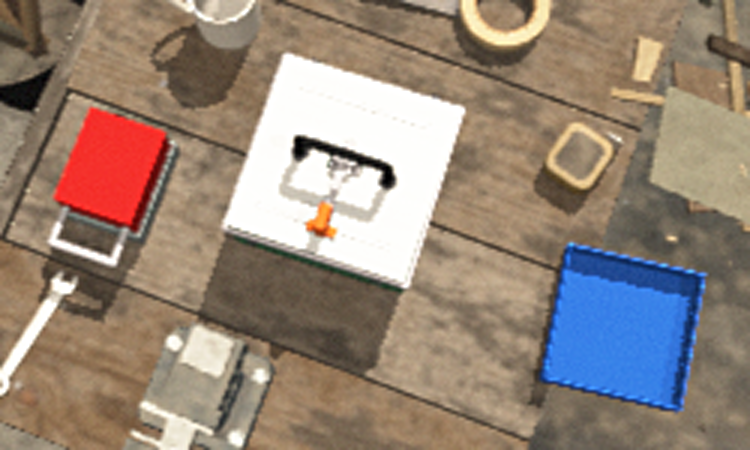

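View pics/s1.png

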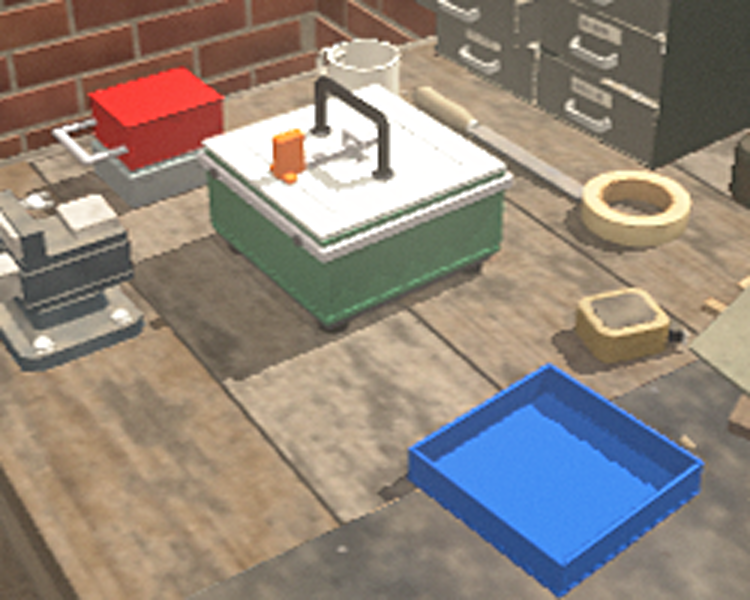

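```bash
cat >> h.py <<'E'
def ct(pts,x0=130,y0=130,s=3): return (np.atleast_2d(np.array(pts,float))+.5)/s-.5+[x0,y0]
def cs(pts,x0=140,y0=130,s=3): return (np.atleast_2d(np.array(pts,float))+.5)/s-.5+[x0,y0]
E
python3 - <<'E'
from h import *
np.set_printoptions(precision=4,suppress=True)
def rep(name,P):
    c=P.mean(0); print(name,c,'edges',[round(float(np.linalg.norm(P[i]-P[i-1])),4) for i in range(4)],
      [round(float(np.arctan2(*(P[i]-P[i-1])[1::-1])),3) for i in range(4)])
rep('lid top',back('top',ct([(287,55),(464,107),(409,288),(224,229)]),.116))
rep('lid side',back('side',cs([(203,147),(384,86),(510,176),(322,245)]),.116))
rep('tray top',back('top',ct([(569,243),(705,273),(683,411),(543,381)]),.034))
rep('tray side',back('side',cs([(548,366),(702,465),(562,568),(411,455)]),.034))
b=back('top',ct([(51,243),(121,262)]),.067);print('bar',b,b.mean(0),np.linalg.norm(b[0]-b[1]),np.arctan2(*(b[1]-b[0])[1::-1]))
rep('guard top',back('top',ct([(91,110),(166,133),(132,228),(58,198)]),.093))
rep('guard side',back('side',cs([(90,93),(182,69),(222,102),(131,127)]),.093))
b=back('side',cs([(56,132),(92,160)]),.067);print('bar side',b)
print('handle',back('top',ct([(301,147),(391,180)]),.171),back('side',cs([(319,84),(386,124)]),.171))
print('tab top',back('top',ct([(323,210)]),.158),'side',back('side',cs([(289,136)]),.158))
print('measure',back('top',ct([(580,158)]),.03), 'mug',back('top',ct([(225,20)]),.05))
print('staple top', back('top',ct([(342,168)]),.137),back('side',cs([(353,143)]),.125))
E
```

```text
lid top [ 0.6254 -0.028   0.116 ] edges [0.2054, 0.2027, 0.208, 0.2068] [0.045, -1.507, -3.077, 1.622]
lid side [ 0.623 -0.033  0.116] edges [0.2018, 0.2095, 0.2103, 0.1975] [1.607, 0.053, -1.592, -3.129]
tray top [ 0.5851 -0.3729  0.034 ] edges [0.1576, 0.1545, 0.1558, 0.1551] [0.147, -1.43, -2.991, 1.723]
tray side [ 0.5834 -0.3724  0.034 ] edges [0.1553, 0.1536, 0.1528, 0.149] [0.166, -1.434, -3.005, 1.724]
bar [[0.4418 0.2507 0.067 ]
 [0.4497 0.1701 0.067 ]] [0.4458 0.2104 0.067 ] 0.08096501323168265 -1.4729169093065149
guard top [0.5408 0.2152 0.093 ] edges [0.1047, 0.0882, 0.1118, 0.0887] [0.061, -1.513, -3.079, 1.548]
guard side [0.5423 0.2227 0.093 ] edges [0.0922, 0.105, 0.0924, 0.1003] [1.625, -0.02, -1.568, 3.117]
bar side [[0.4422 0.2563 0.067 ]
 [0.4505 0.1817 0.067 ]]
handle [[ 0.6176  0.0179  0.171 ]
 [ 0.6178 -0.082   0.171 ]] [[ 0.6195  0.0214  0.171 ]
 [ 0.6281 -0.077   0.171 ]]
tab top [[ 0.5658 -0.0264  0.158 ]] side [[ 0.5583 -0.0283  0.158 ]]
measure [[ 0.7509 -0.2648  0.03  ]] mug [[0.7557 0.1741 0.05  ]]
staple top [[ 0.6193 -0.0263  0.137 ]] [[ 0.6296 -0.0201  0.125 ]]
```

```bash
cat >> h.py <<'E'
def wsnap(name):
    t=get_tcp_pos();r=get_ee_rot();snap("wrist",name);np.savez(f"pics/{name}.npz",t=t,r=r);print(name,t,r)
E
python3 - <<'E'
from h import *
move_pose([.47,.215,.30],q(0.05)); wsnap("w1")
move_pose([.58,-.03,.36],q(0.05)); wsnap("w2")
print(get_time(),get_joint_pos())
E
```

```text
w1 [0.4697789  0.21568349 0.2998443 ] [-4.96809009e-05  9.99670737e-01  2.56592533e-02 -1.34121572e-04]
w2 [ 0.57961756 -0.02897741  0.35953536] [-2.52143280e-04  9.99678160e-01  2.53640736e-02 -4.20567442e-04]
3.1417 [-7.00827454e-02  2.29818055e-01  1.58312980e+00  4.29314851e-04
  1.32959577e+00 -1.21631419e-01]
```

View pics/w1.png

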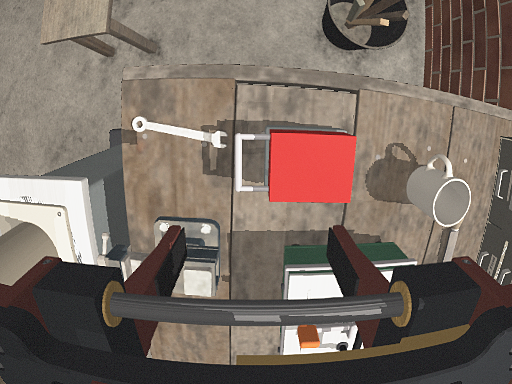

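View pics/w2.png

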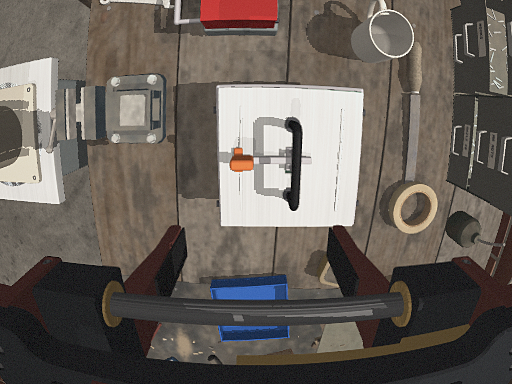

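```bash
python3 - <<'E'
import cv2
a=cv2.imread('pics/w1.png')[110:220,220:380];cv2.imwrite('pics/w1z.png',cv2.resize(a,None,fx=5,fy=5,interpolation=cv2.INTER_CUBIC))
a=cv2.imread('pics/w2.png')[75:240,205:375];cv2.imwrite('pics/w2z.png',cv2.resize(a,None,fx=3.5,fy=3.5,interpolation=cv2.INTER_CUBIC))
E
```

```text
(no output)
```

View pics/w1z.png

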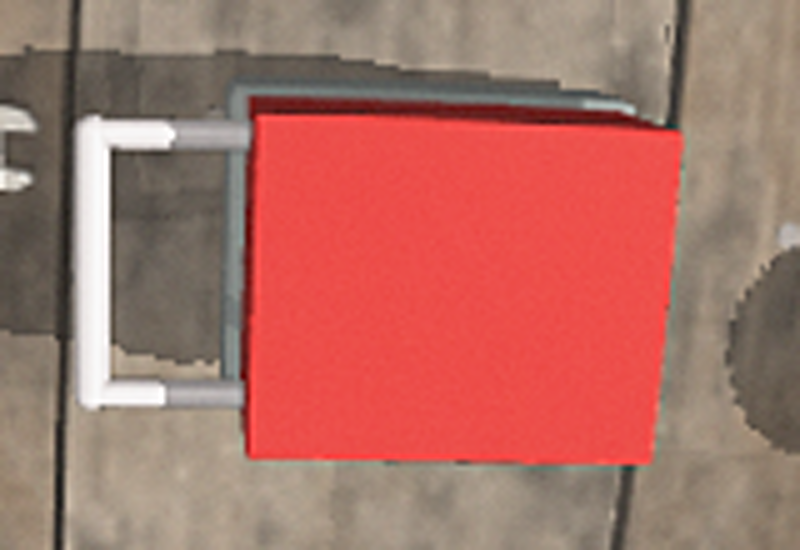

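View pics/w2z.png

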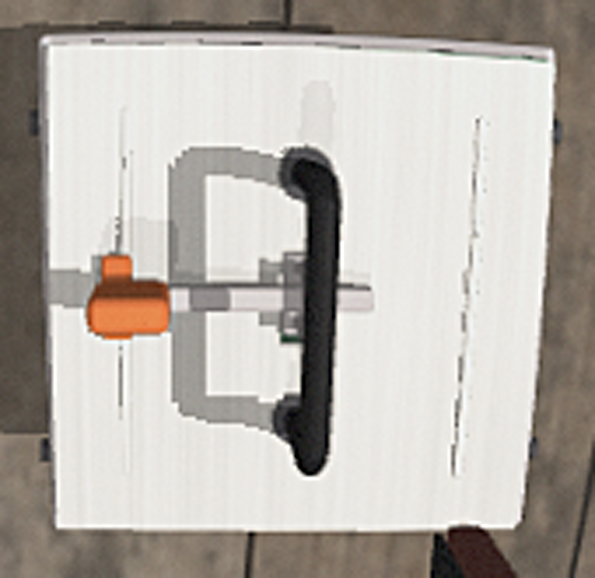

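```bash
python3 - <<'E'
from h import *
np.set_printoptions(precision=4,suppress=True)
def ld(n): d=np.load(f'pics/{n}.npz');return d['t'],d['r']
def rep(name,P):
    c=P.mean(0); print(name,c,'edges',[round(float(np.linalg.norm(P[i]-P[i-1])),4) for i in range(4)],
      [round(float(np.arctan2(*(P[i]-P[i-1])[1::-1])),3) for i in range(4)])
t,r=ld('w1')
b=wback(ct([(90,122),(92,402)],220,110,5),.067,t,r);print('bar',b,b.mean(0),np.linalg.norm(b[0]-b[1]),np.arctan2(*(b[0]-b[1])[1::-1])-np.pi/2)
for z in(.087,.091,.095):rep(f'guard {z}',wback(ct([(257,115),(683,130),(652,463),(248,458)],220,110,5),z,t,r))
t,r=ld('w2')
rep('lid',wback(ct([(47,45),(552,60),(520,530),(57,528)],205,75,3.5),.116,t,r))
b=wback(ct([(308,165),(312,465)],205,75,3.5),.171,t,r);print('handle',b.mean(0),b)
b=wback(ct([(129,310),(230,298),(355,296)],205,75,3.5),.144,t,r);print('tab/shaft z .144',b)
b=wback(ct([(230,298),(355,296)],205,75,3.5),.126,t,r);print('shaft z .126',b)
b=wback(ct([(88,310),(170,310)],205,75,3.5),.157,t,r);print('tab z .158',b)
b=wback(ct([(293,285)],205,75,3.5),.137,t,r);print('staple top',b)
E
```

```text
bar [[0.4427 0.2556 0.067 ]
 [0.446  0.1781 0.067 ]] [0.4443 0.2168 0.067 ] 0.07753863333782735 0.04362487387332736
guard 0.087 [0.5432 0.2183 0.087 ] edges [0.0909, 0.1118, 0.0917, 0.1119] [1.608, 0.042, -1.533, -3.107]
guard 0.091 [0.5423 0.2192 0.091 ] edges [0.0899, 0.1106, 0.0908, 0.1107] [1.608, 0.042, -1.533, -3.107]
guard 0.095 [0.5415 0.2201 0.095 ] edges [0.089, 0.1094, 0.0898, 0.1095] [1.608, 0.042, -1.533, -3.107]
lid [ 0.6271 -0.0226  0.116 ] edges [0.1989, 0.1987, 0.2009, 0.2019] [1.614, 0.047, -1.511, -3.104]
handle [ 0.6236 -0.0192  0.171 ] [[ 0.6187  0.0339  0.171 ]
 [ 0.6286 -0.0723  0.171 ]]
tab/shaft z .144 [[ 0.5599 -0.0248  0.144 ]
 [ 0.5968 -0.0184  0.144 ]
 [ 0.6432 -0.0149  0.144 ]]
shaft z .126 [[ 0.5978 -0.0219  0.126 ]
 [ 0.6464 -0.0182  0.126 ]]
tab z .158 [[ 0.5457 -0.0227  0.157 ]
 [ 0.575  -0.0214  0.157 ]]
staple top [[ 0.6205 -0.0134  0.137 ]]
```

```bash
cat >> h.py <<'E'
YB=.041; BAR=np.array([.4443,.2165,.067]); EX=np.array([np.cos(YB),np.sin(YB),0]); EY=np.array([-np.sin(YB),np.cos(YB),0])
HINGE=BAR+.152*EX-np.array([0,0,.022])
def barpos(a):
    # lifted by a
    x=-.152*np.cos(a)+.022*np.sin(a); z=.152*np.sin(a)+.022*np.cos(a)
    return HINGE+x*EX+np.array([0,0,z])
GZ=np.array([0,0,-.019])
E
python3 - <<'E'
from h import *
p=barpos(0)+GZ
move_pose(p+[0,0,.15],q(YB)); command_gripper(.42)
print(movel(p+[0,0,.0],v=.12,until_force=8),get_tcp_pos()-p)
command_gripper(0.0); print('w',get_grip_width()*88,get_ft_force())
for a in np.arange(.15,1.56,.175):
    movel(barpos(a)+GZ,v=.12)
    print(round(a,2),get_ft_force().round(1),round(get_grip_width()*88,1))
wsnap("w3"); snap("side","s3",(140,100,340,250),4);print(get_time())
E
```

```text
False [0.00045034 0.00017894 0.00056534]
w 9.170460735051062 [ 0.34054236 -0.84234468  2.5026013 ]
0.15 [-0.1 -0.7 -1.3] 9.4
0.32 [-0.8 -1.3  0.1] 8.9
0.5 [-5.8 -1.   4.1] 9.1
0.68 [-10.4  -1.9  10.1] 8.8
0.85 [-10.8  -3.4  15.9] 8.9
1.02 [-5.6 -5.6 13.7] 9.7
1.2 [-3.2 -5.1 11. ] 9.2
1.37 [ 0.2 -5.7  8.2] 9.3
1.55 [ 0.6 -5.1  5.5] 9.0
w3 [0.61664231 0.22266828 0.17882971] [5.25312851e-04 9.99790080e-01 2.04454576e-02 1.22584410e-03]
10.6833
```

View pics/s3.png

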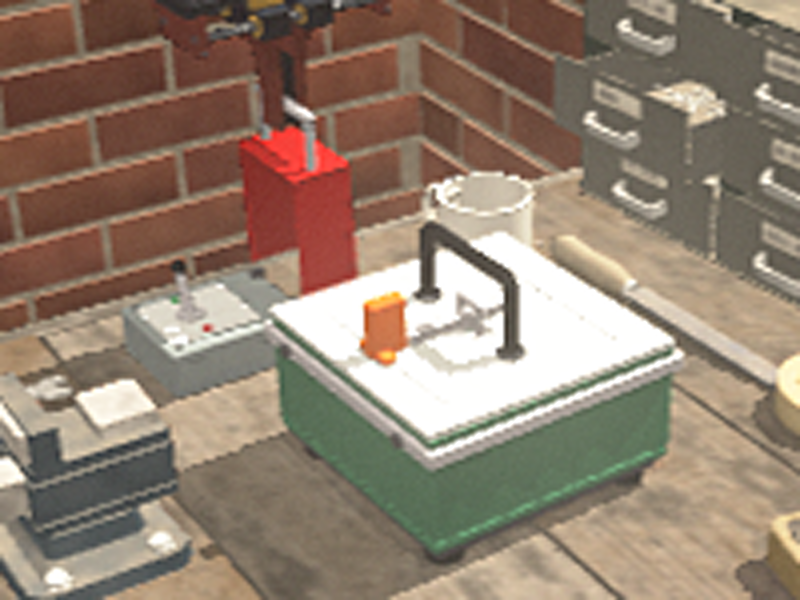

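```bash
python3 - <<'E'
from h import *
np.set_printoptions(precision=4,suppress=True)
command_gripper(.45); t=get_tcp_pos(); movel(t+[0,0,.06],v=.15)
command_gripper(0)
sw=HINGE-.075*EX; sw[2]=0
p=sw+.055*EY
Q=q(YB+np.pi/2)
move_pose(p-.05*EX+[0,0,.24],Q); 
move_pose(p+[0,0,.2],Q); wsnap("w4")
E
```

```text
w4 [0.5192 0.2741 0.1988] [-0.0005  0.6932  0.7208 -0.0011]
```

View pics/w4.png

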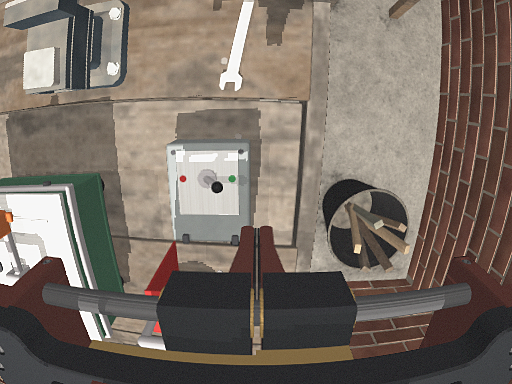

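```bash
python3 - <<'E'
from h import *
np.set_printoptions(precision=4,suppress=True)
d=np.load('pics/w4.npz');b=wback([(217,187)],.077,d['t'],d['r'])[0]
sw=HINGE-.075*EX; sw[2]=0
print(b, 'pred',sw+.016*EY)
v=b-sw;print('rel',v@EX,v@EY)
c=wback([(169,143),(249,142)],.041,d['t'],d['r']);print('box front corners',c, c.mean(0)+.06*EX-.02*EX)
t=sw+(v@EX)*EX
movel(t+.055*EY+[0,0,.064],v=.15)
r=movel(t+.003*EY+[0,0,.064],v=.06,until_force=12); print(r,(get_tcp_pos()-t)@EY,get_ft_force())
movel(t+.03*EY+[0,0,.064],v=.15); movel(t+.055*EY+[0,0,.2],v=.2)
wsnap("w5")
E
```

```text
[0.5204 0.2354 0.077 ] pred [0.5206 0.2356 0.    ]
rel -0.000228897405889138 0.01578877864487073
box front corners [[0.4822 0.1763 0.041 ]
 [0.4792 0.2651 0.041 ]] [0.5207 0.2223 0.041 ]
False 0.002957295119124629 [0.073  0.0032 0.496 ]
w5 [0.5181 0.2739 0.199 ] [-0.0002  0.6926  0.7214 -0.0008]
```

View pics/w5.png

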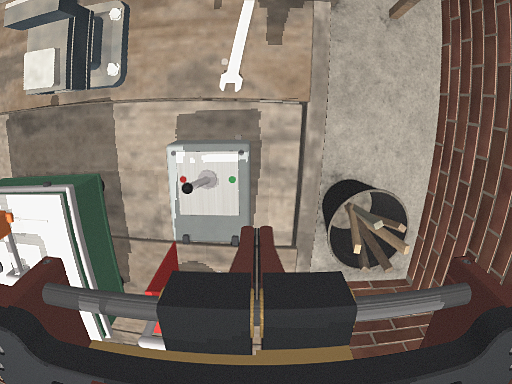

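```bash
python3 - <<'E'
from h import *
np.set_printoptions(precision=4,suppress=True)
d=np.load('pics/w5.npz');b=wback([(187,187)],.077,d['t'],d['r'])[0]
sw=HINGE-.075*EX
print((b-sw)@EY)
E
```

```text
-0.015140444117396389
```

```bash
python3 - <<'E'
from h import *
np.set_printoptions(precision=4,suppress=True)
p=barpos(1.55)+GZ
t=get_tcp_pos(); movel([t[0]-.05,t[1],.27],v=.25)
move_pose(p+[0,0,.07],q(YB)); command_gripper(.45)
print(movel(p,v=.1,until_force=10),(get_tcp_pos()-p))
command_gripper(0); print(get_grip_width()*88)
for a in list(np.arange(1.4,.05,-.17))+[0.0]:
    movel(barpos(a)+GZ,v=.12)
    print(round(a,2),get_ft_force().round(1),round(get_grip_width()*88,1))
print(movel(barpos(0)+GZ+[0,0,-.003],v=.03,until_force=15))
command_gripper(.42); movel(barpos(0)+GZ+[0,0,.1],v=.15)
move_pose([.47,.215,.30],q(0.05)); wsnap("w6"); snap("side","s6",(140,100,340,250),4);print(get_time())
E
```

```text
False [0.0004 0.0002 0.0005]
9.316331266673153
1.4 [-0.4  1.1  3.2] 9.2
1.23 [-1.2  2.6  2.5] 9.4
1.06 [-1.3  4.2  2.8] 9.3
0.89 [-0.7  6.   1.6] 9.0
0.72 [ 0.3  6.8 -1.9] 9.1
0.55 [ 1.2  5.9 -1.8] 8.8
0.38 [ 0.5  5.7 -0.8] 9.0
0.21 [ 1.1  7.3 -0.6] 9.5
0.0 [1.3 7.7 0. ] 9.4
False
w6 [0.4693 0.2147 0.2985] [ 0.0004  0.9997  0.0249 -0.001 ]
27.3667
```

View pics/s6.png

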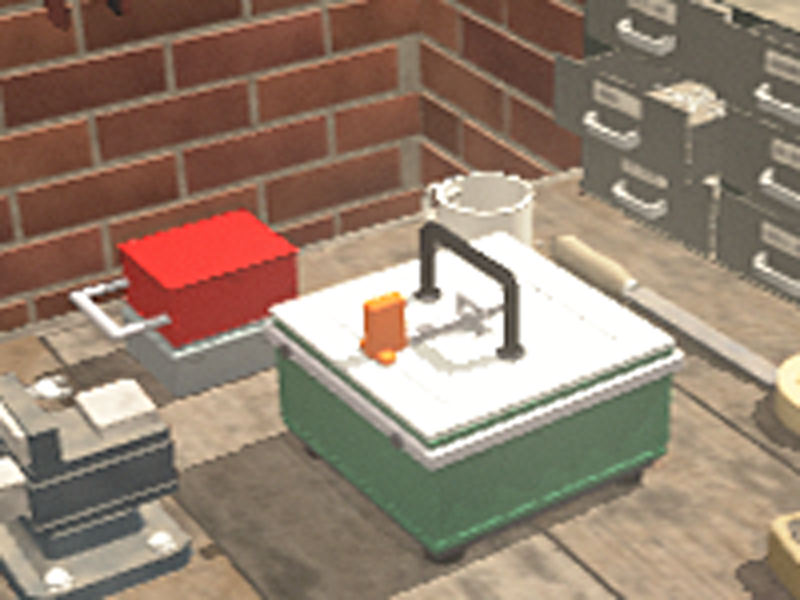

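View pics/w6.png

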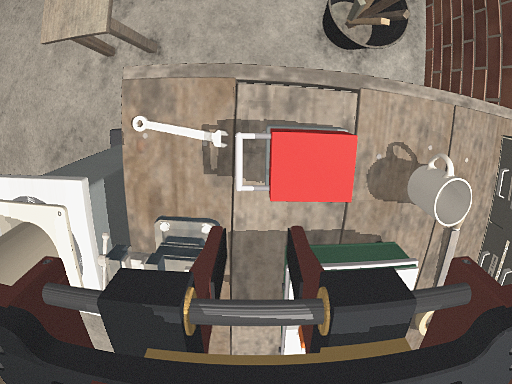

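```bash
python3 - <<'E'
from h import *
move_pose([.42,.35,.40],q(0.05))
im=cv2.cvtColor(read_camera("top"),cv2.COLOR_RGB2BGR)
# ortho: columns y from .4 to -.8, rows x from 1.0 to .15
yy,xx=np.meshgrid(np.arange(.4,-.8,-.002),np.arange(1.0,.15,-.002))
P=np.c_[xx.ravel(),yy.ravel(),0*xx.ravel()]
uv=proj("top",P).reshape(*xx.shape,2).astype(np.float32)
o=cv2.remap(im,uv[...,0],uv[...,1],cv2.INTER_LINEAR)
for k in range(0,600,50): cv2.line(o,(k,0),(k,o.shape[0]),(0,255,255) if k==200 else (90,90,90),1); cv2.putText(o,f"{.4-k*.002:.1f}",(k,10),0,.35,(0,255,0),1)
for k in range(0,425,50): cv2.line(o,(0,k),(o.shape[1],k),(90,90,90),1); cv2.putText(o,f"{1-k*.002:.1f}",(0,k+10),0,.35,(0,255,0),1)
cv2.imwrite("pics/ortho.png",o)
E
```

```text
(no output)
```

View pics/ortho.png

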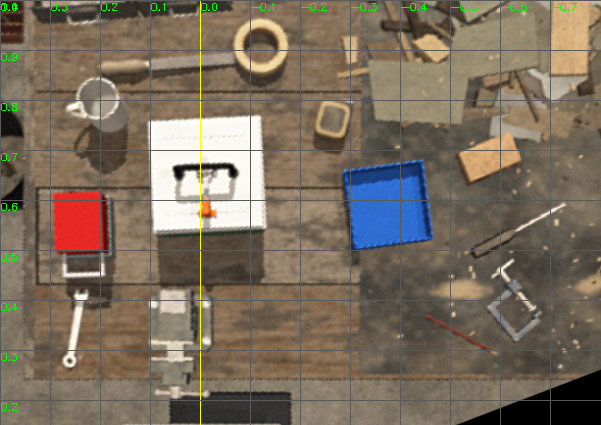

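```bash
python3 - <<'E'
from h import *
np.set_printoptions(precision=4,suppress=True)
move_pose([.56,-.024,.26],q(.05+np.pi/2)); wsnap("w7"); print(get_joint_pos())
E
```

```text
w7 [ 0.56   -0.0239  0.2601] [0.     0.6894 0.7244 0.0001]
[-0.0636  0.2861  1.7399  0.0001  1.1153 -1.6844]
```

View pics/w7.png

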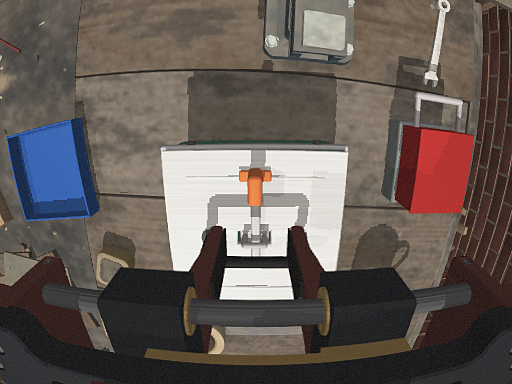

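```bash
python3 - <<'E'
from h import *
np.set_printoptions(precision=4,suppress=True)
d=np.load('pics/w7.npz')
c=wback([(163,148),(350,150),(255,148)],.116,d['t'],d['r']);print(c,np.arctan2(*(c[0]-c[1])[:2]))
print('tab',wback([(255.5,170),(255,205)],.158,d['t'],d['r']))
print('staple',wback([(255,237)],.130,d['t'],d['r']))
print('shaft',wback([(255.5,215),(255,245)],.126,d['t'],d['r']))
E
```

```text
[[ 0.5279 -0.1246  0.116 ]
 [ 0.5202  0.0751  0.116 ]
 [ 0.5246 -0.0264  0.116 ]] 3.102996706796194
tab [[ 0.5382 -0.0251  0.158 ]
 [ 0.5718 -0.0239  0.158 ]]
staple [[ 0.6188 -0.0218  0.13  ]]
shaft [[ 0.5947 -0.0224  0.126 ]
 [ 0.6307 -0.0212  0.126 ]]
```

```bash
cat >> h.py <<'E'
YT=.042; TX=np.array([np.cos(YT),np.sin(YT),0]); TY=np.array([-np.sin(YT),np.cos(YT),0]); TUB=np.array([.6245,-.0222,0])
E
python3 - <<'E'
from h import *
np.set_printoptions(precision=4,suppress=True)
p=np.array([.5585,-.0244,.125]); Q=q(YT+np.pi/2)
command_gripper(.45)
move_pose(p+[0,0,.1],Q)
print(movel(p,v=.1,until_force=8),get_tcp_pos()-p)
command_gripper(0);print('w',get_grip_width()*88,get_ft_force())
for k in (.02,.04,.065):
    movel(p-k*TX+[0,0,.0005],v=.06); print(k,get_grip_width()*88,get_ft_force())
snap("side","s7",(140,100,340,250),4)
E
```

```text
False [ 0.0005 -0.      0.0006]
w 13.87075215068799 [-0.2727 -0.5174  2.326 ]
0.02 13.834101346982834 [-0.4357 -0.0848 -0.5767]
0.04 14.04921878742585 [-0.0126 -0.0816 -0.422 ]
0.065 13.717642926621414 [-0.5319  1.103  -0.7423]
```

View pics/s7.png

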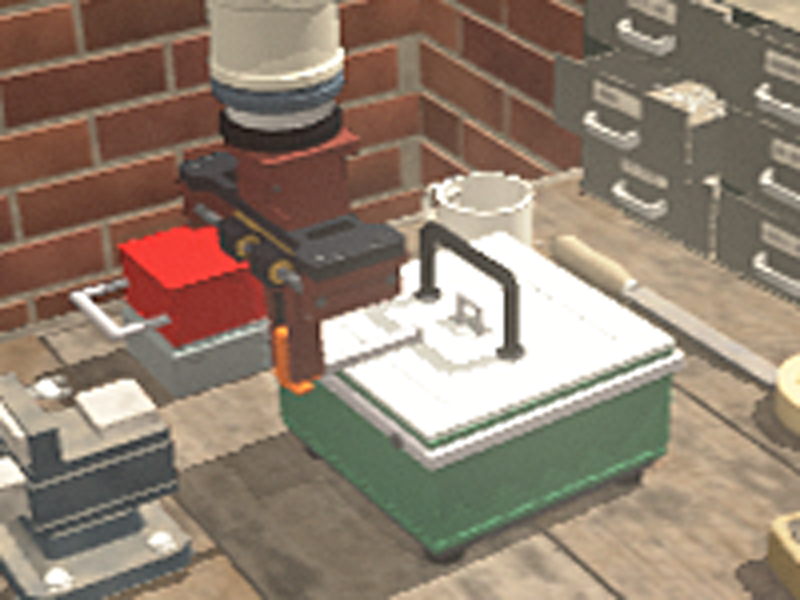

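```bash
python3 - <<'E'
from h import *
np.set_printoptions(precision=4,suppress=True)
t=get_tcp_pos(); movel(t+[0,0,.09],v=.15); movel([t[0],-.22,t[2]+.09],v=.25)
movel([.545,-.22,t[2]+.09],v=.2); print(get_grip_width()*88)
movel([.545,-.22,.04],v=.2)
print(movel([.545,-.22,.0085],v=.05,until_force=5),get_tcp_pos(),get_grip_width()*88)
command_gripper(.45); movel([.545,-.22,.2],v=.25)
move_pose([.50,.0,.36],q(YT)); command_gripper(.6);snap("top","t8",(190,130,390,280),4);wsnap('w8');print(get_time())
E
```

```text
14.189768634707931
True [ 0.5444 -0.2198  0.0091] 14.06230706229554
w8 [ 0.5    -0.0001  0.36  ] [-0.      0.9998  0.021  -0.    ]
41.45
```

View pics/t8.png

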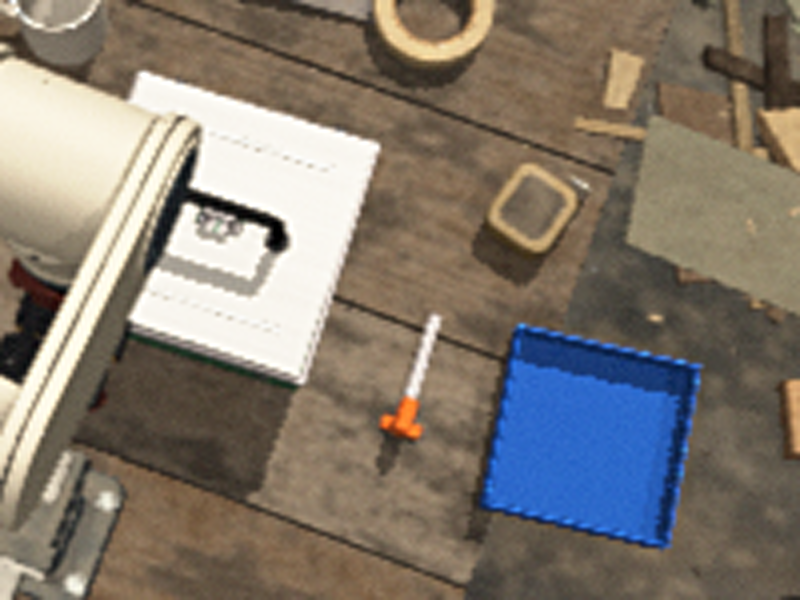

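```bash
python3 - <<'E'
from h import *
np.set_printoptions(precision=4,suppress=True)
p=TUB+[0,0,.152]; Q=q(YT)
command_gripper(.5)
move_pose(p+[0,0,.09],Q)
print(movel(p,v=.12,until_force=8),get_tcp_pos()-p)
command_gripper(0);print('w',get_grip_width()*88,get_ft_force())
movel(p+[0,0,.10],v=.1);print('w',get_grip_width()*88,get_ft_force(),get_ft_torque())
wsnap('w9');snap("side","s9",(100,60,340,260),3)
E
```

```text
False [0.0006 0.     0.0009]
w 11.00287222023847 [1.604  0.4595 0.8517]
w 11.01049412894221 [-0.3919 -0.4529 -4.9215] [-0.044   0.0327 -0.0496]
w9 [ 0.6239 -0.0222  0.2511] [-0.0001  0.9998  0.021  -0.0008]
```

View pics/s9.png

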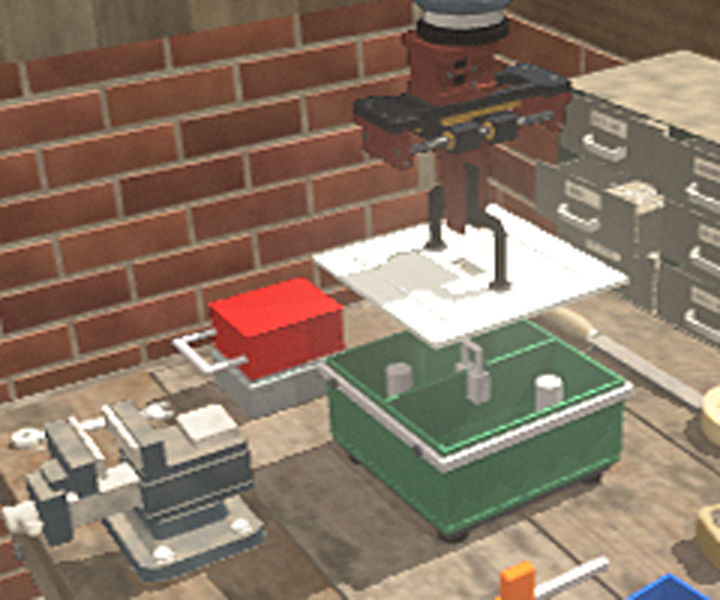

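View pics/w9.png

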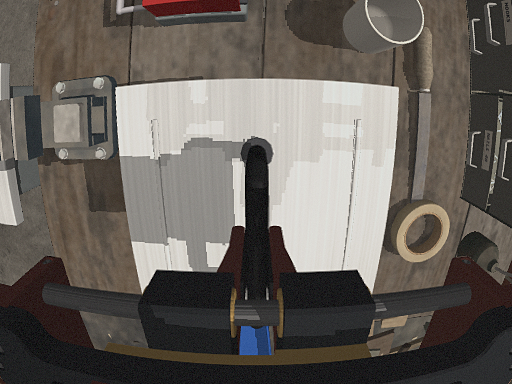

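```bash
python3 - <<'E'
from h import *
np.set_printoptions(precision=4,suppress=True)
d=np.array([.375,-.185,0])
t=get_tcp_pos();movel([.45,-.1,t[2]],v=.2);movel([d[0],d[1],t[2]],v=.2); print('w',get_grip_width()*88)
movel(d+[0,0,.075],v=.15)
print(movel(d+[0,0,.040],v=.05,until_force=5),get_tcp_pos(),get_grip_width()*88)
command_gripper(.4); movel(d+[0,0,.17],v=.2)
move_pose([.60,-.04,.36],q(YT)); wsnap('w10'); print(get_time())
E
```

```text
w 11.28469139394617
True [ 0.3743 -0.1847  0.0412] 11.194812718796776
w10 [ 0.599  -0.0406  0.3584] [ 0.      0.9998  0.0208 -0.0014]
51.775
```

View pics/w10.png

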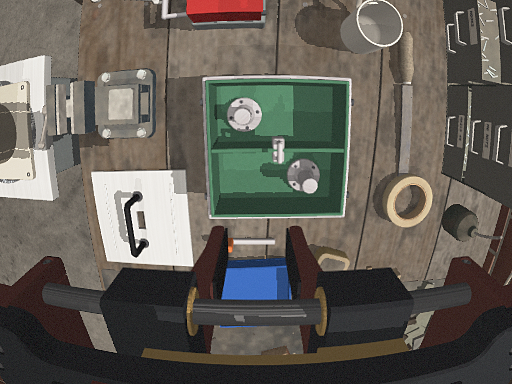

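```bash
python3 - <<'E'
from h import *
snap("side","s10",(190,140,330,250),5)
im=cv2.imread('pics/w10.png')[65:230,190:360];cv2.imwrite('pics/w10z.png',cv2.resize(im,None,fx=3.5,fy=3.5,interpolation=cv2.INTER_CUBIC))
E
```

```text
(no output)
```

View pics/s10.png

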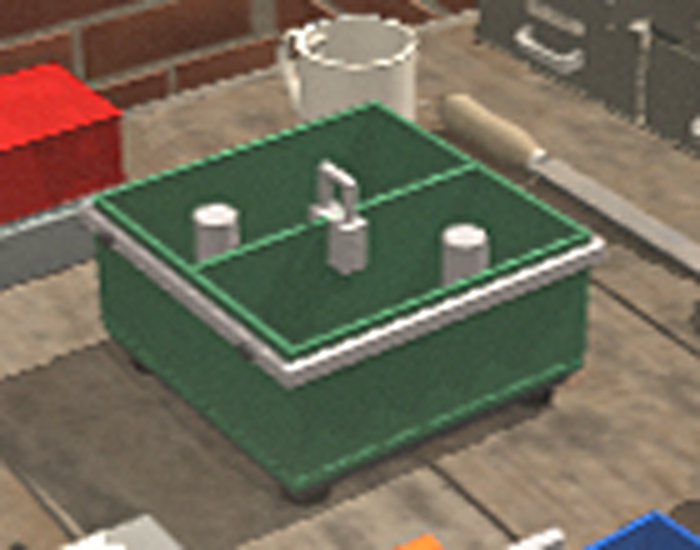

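View pics/w10z.png

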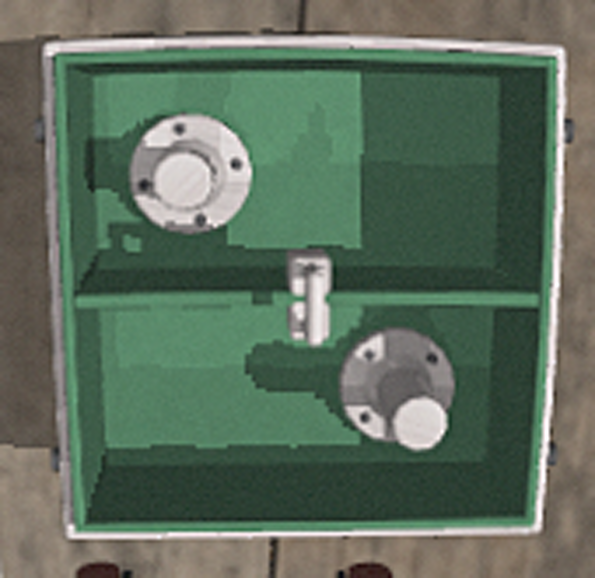

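```bash
cat >> h.py <<'E'
def tray(save=None):
    im=read_camera("top"); hsv=cv2.cvtColor(im,cv2.COLOR_RGB2HSV)
    m=cv2.inRange(hsv,(100,120,60),(125,255,255)); m[:150]=0
    cs_,_=cv2.findContours(m,cv2.RETR_EXTERNAL,cv2.CHAIN_APPROX_NONE); c=max(cs_,key=cv2.contourArea)
    P=back("top",c[:,0,:],.034)[:,:2].astype(np.float32)
    (cx,cy),(w,h),a=cv2.minAreaRect(P*1000); return cx/1000,cy/1000,w,h,a
E
python3 - <<'E'
from h import *
np.set_printoptions(precision=4,suppress=True)
d=np.load('pics/w10.npz');t,r=d['t'],d['r']
z=lambda p:ct(p,190,65,3.5)
print('stems',wback(z([(183,180),(421,423)]),.105,t,r))
print('flanges',wback(z([(191,173),(397,385)]),.042,t,r))
c=wback(z([(45,45),(565,52),(537,533),(70,535)]),.11,t,r);print(c,c.mean(0))
print(tray())
E
```

```text
stems [[ 0.5756  0.0226  0.105 ]
 [ 0.6779 -0.0729  0.105 ]]
flanges [[ 0.576   0.0229  0.042 ]
 [ 0.6771 -0.0723  0.042 ]]
[[ 0.5199  0.0754  0.11  ]
 [ 0.7248  0.0847  0.11  ]
 [ 0.7339 -0.1189  0.11  ]
 [ 0.5317 -0.1276  0.11  ]] [ 0.6276 -0.0216  0.11  ]
(0.5999332275390625, -0.3387193908691406, 159.12359619140625, 158.3388671875, 5.692241191864014)
```

```bash
python3 - <<'E'
from h import *
snap("top","t11",(190,130,390,280),4)
snap("side","s11",(140,130,390,330),3)
E
```

```text
(no output)
```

View pics/t11.png

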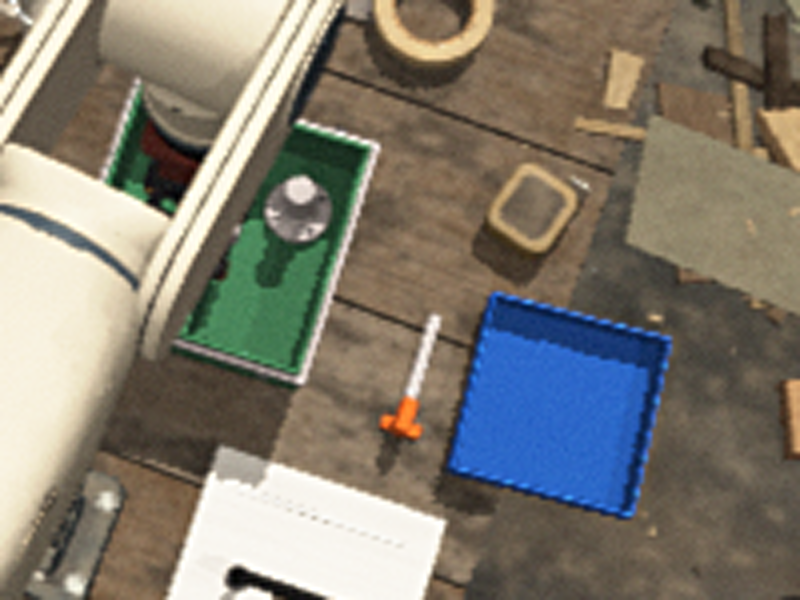

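```bash
cat > hub.py <<'E'
from h import *
np.set_printoptions(precision=4,suppress=True)
def pick(h):
    p=np.array([h[0],h[1],.066]); Q=q(YT)
    move_pose(p+[0,0,.13],Q); command_gripper(.45)
    print('contact',movel(p,v=.12,until_force=8),get_tcp_pos()-p)
    command_gripper(0);print('w',get_grip_width()*88)
    movel(p+[0,0,.14],v=.12);print('w',get_grip_width()*88,get_ft_force())
def place(d):
    d=np.array([d[0],d[1],0]); t=get_tcp_pos()
    movel([d[0],d[1],t[2]],v=.2);print('w',get_grip_width()*88,get_ft_force())
    movel(d+[0,0,.075],v=.15)
    print(movel(d+[0,0,.039],v=.05,until_force=5),get_tcp_pos(),get_grip_width()*88)
    command_gripper(.45); movel(d+[0,0,.2],v=.2)
E
python3 - <<'E'
from hub import *
cx,cy=.599,-.341; ya=.1
pick((.6775,-.0726)); print(tray())
place((cx+.034*np.cos(ya),cy-.01+.034*np.sin(ya)))
pick((.5758,.0227)); print(tray())
wsnap('w12');snap("top","t12",(190,130,390,280),4);print(get_time())
E
```

```text
contact False [ 0.0007 -0.0001  0.0009]
w 23.23649894530311
w 23.534994253180898 [ 0.42    0.3905 -1.4556]
(0.5997314453125, -0.33870654296875, 159.44952392578125, 158.67349243164062, 5.809715270996094)
w 23.687163834921513 [ 0.4689  0.1079 -1.873 ]
True [ 0.6323 -0.3473  0.0422] 23.678628000878724
contact False [0.0006 0.     0.0007]
w 23.829638779094434
w 23.675927972795524 [ 0.8942 -0.1592 -2.6044]
(0.599688720703125, -0.33875, 159.5101318359375, 158.43206787109375, 5.738321781158447)
w12 [0.5752 0.0227 0.2051] [-0.      0.9998  0.021  -0.0008]
65.3667
```

View pics/t12.png

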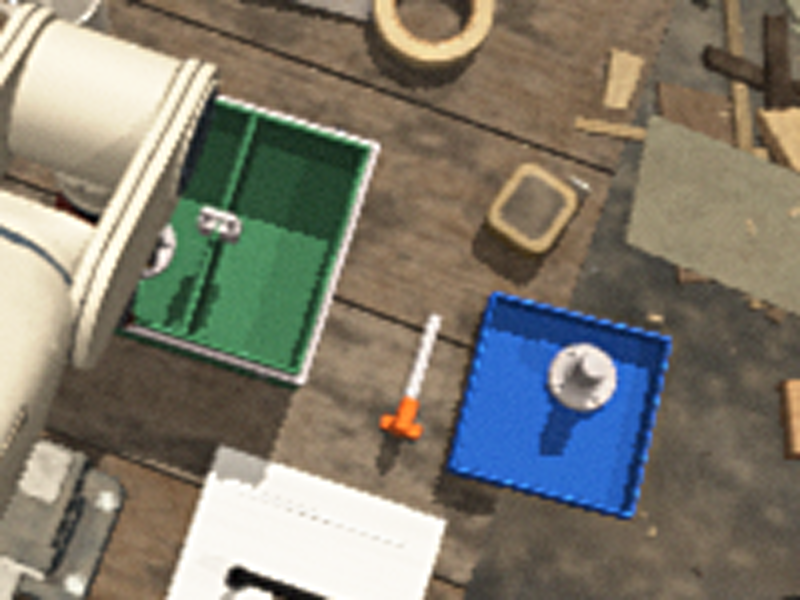

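View pics/w12.png

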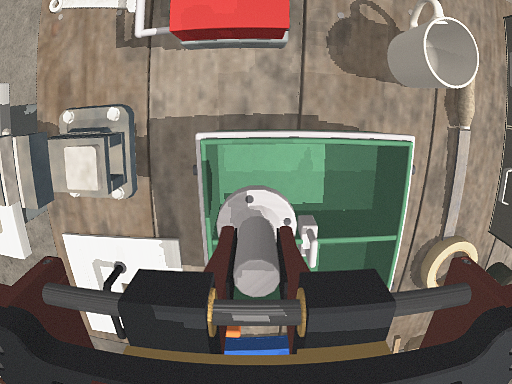

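```bash
python3 - <<'E'
from hub import *
cx,cy=.599,-.341; ya=.1
place((cx-.034*np.cos(ya),cy-.01-.034*np.sin(ya)))
move_pose([.40,-.10,.30],q(YT)); wsnap('w13');snap("top","t13",(190,130,390,280),4);print(get_time(),tray())
E
```

```text
w 23.55608790379823 [ 0.6324 -0.6197 -2.0284]
True [ 0.5645 -0.354   0.042 ] 23.89288020304492
w13 [ 0.4007 -0.1005  0.2999] [0.0001 0.9998 0.0209 0.0001]
71.7667 (0.5997679443359375, -0.33870361328125, 159.40191650390625, 158.79962158203125, 5.865602016448975)
```

View pics/t13.png

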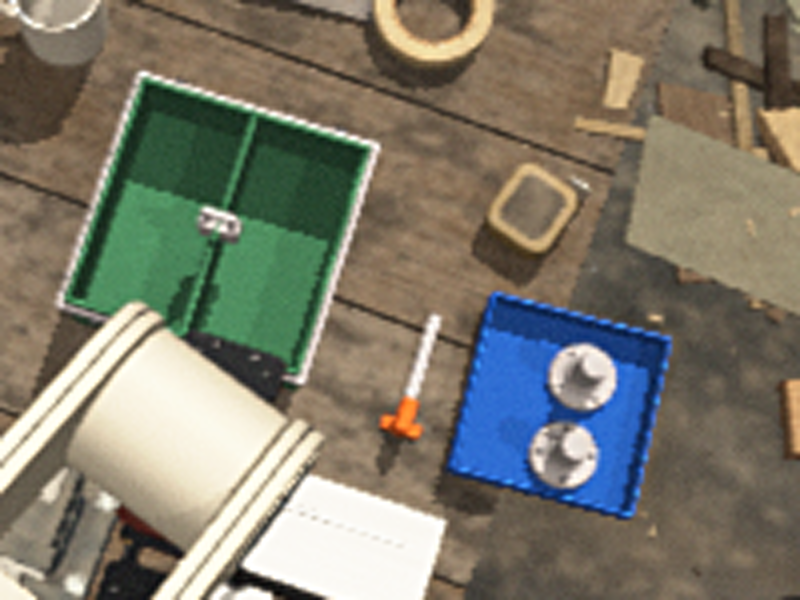

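View pics/w13.png

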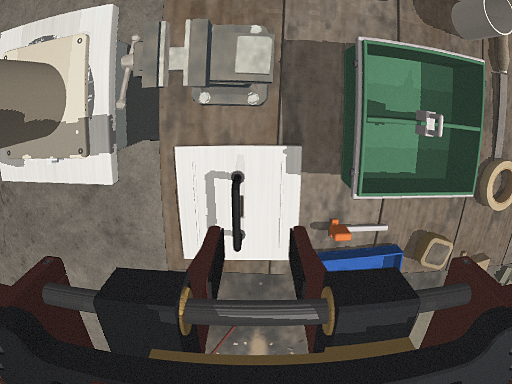

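```bash
python3 - <<'E'
from h import *
np.set_printoptions(precision=4,suppress=True)
d=np.array([.375,-.185,0]);Q=q(YT)
move_pose(d+[0,0,.15],Q); command_gripper(.4)
print(movel(d+[0,0,.042],v=.1,until_force=8),get_tcp_pos())
command_gripper(0);print('w',get_grip_width()*88)
movel(d+[0,0,.25],v=.12);print('w',get_grip_width()*88,get_ft_force(),get_ft_torque())
movel([.45,-.1,.25],v=.2); movel(TUB+[0,0,.25],v=.15)
print('w',get_grip_width()*88,get_ft_force(),get_ft_torque(),get_tcp_pos())
wsnap('w14');snap("side","s14",(100,60,340,260),3)
E
```

```text
False [ 0.3753 -0.1852  0.0424]
w 10.944832393641471
w 10.918049677647788 [ 0.4136  0.1878 -4.3488] [-0.1213  0.0526  0.0531]
w 11.150071775602687 [-0.2669  0.2316 -5.3157] [-0.0515  0.0245 -0.0262] [ 0.6239 -0.0225  0.2499]
w14 [ 0.6239 -0.0225  0.2499] [ 0.      0.9998  0.0208 -0.0003]
```

View pics/s14.png

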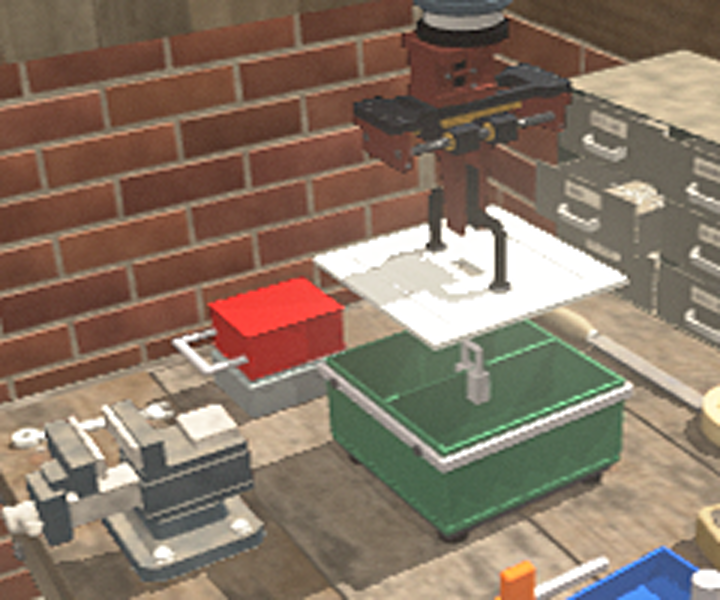

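View pics/w14.png

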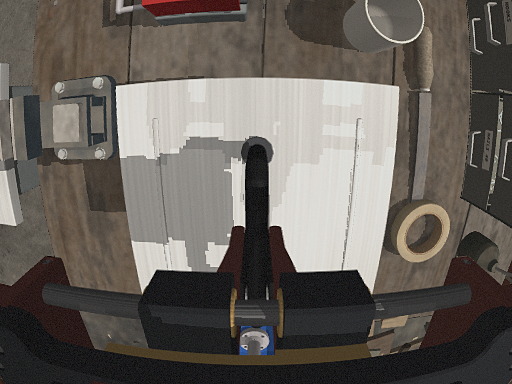

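```bash
python3 - <<'E'
from h import *
np.set_printoptions(precision=4,suppress=True)
p=TUB+[0,0,.152]
print(movel(p+[0,0,.045],v=.12,until_force=8)); print(movel(p+[0,0,.008],v=.05,until_force=6),get_tcp_pos()-p)
print(movel(p-[0,0,.002],v=.03,until_force=6),get_tcp_pos()-p,get_ft_force(),get_grip_width()*88)
snap("side","s15",(140,130,390,330),3)
E
```

```text
False
False [ 0.0002 -0.      0.0082]
True [ 0.0006  0.     -0.0008] [1.9391 0.3046 0.7492] 11.191740629861368
```

View pics/s15.png

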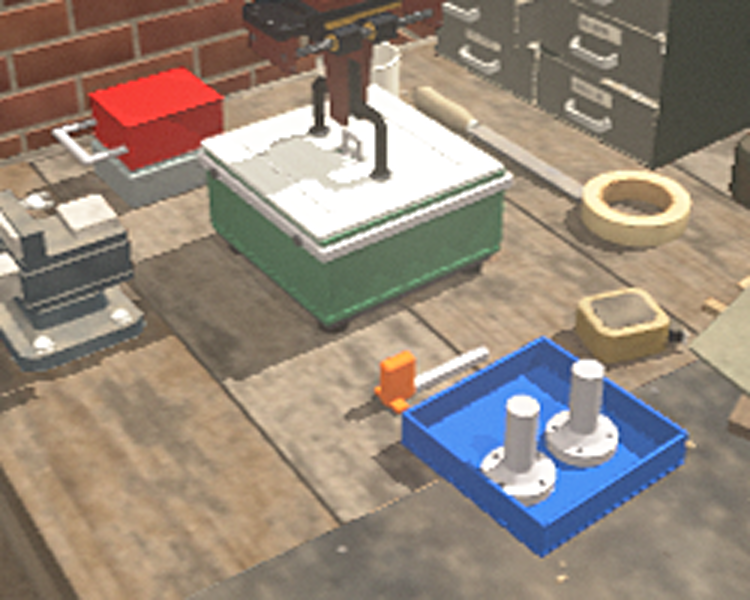

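Lid seated. I'll release it, back off and do the final checks.

```bash
python3 - <<'E'
from h import *
np.set_printoptions(precision=4,suppress=True)
command_gripper(.45); t=get_tcp_pos(); movel(t+[0,0,.12],v=.12)
move_pose([.58,-.03,.36],q(0.05)); wsnap("w16")
move_pose([.30,.45,.40],q(0.8))
snap("top","t16",(130,130,380,280),3); snap("side","s16",(140,130,390,330),3)
print(tray(),get_time())
E
python3 - <<'E'
import cv2
a=cv2.imread('pics/w16.png')[75:240,205:375];cv2.imwrite('pics/w16z.png',cv2.resize(a,None,fx=3.5,fy=3.5,interpolation=cv2.INTER_CUBIC))
E
```

```text
w16 [ 0.5798 -0.0301  0.3604] [0.     0.9997 0.0249 0.0005]
(0.5999404907226562, -0.3385611572265625, 159.0104522705078, 158.6057891845703, 5.823558807373047) 85.0833
```

View pics/t16.png

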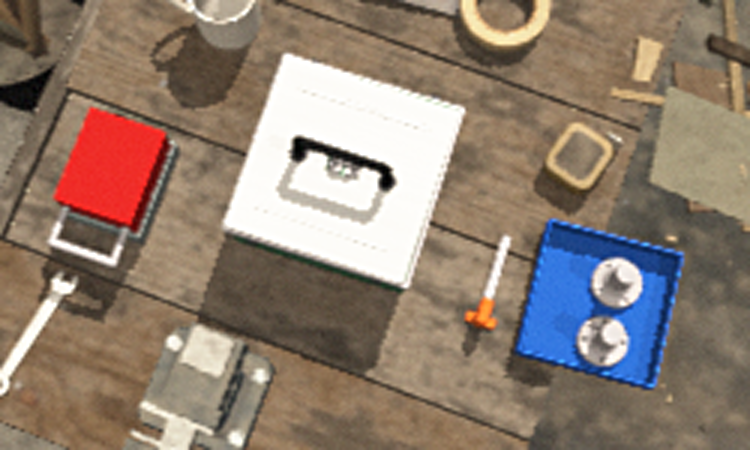

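View pics/s16.png

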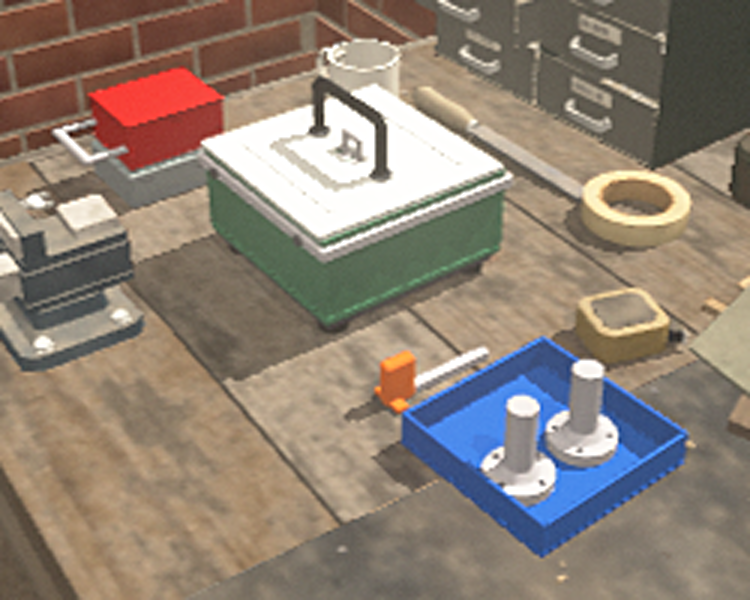

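View pics/w16z.png

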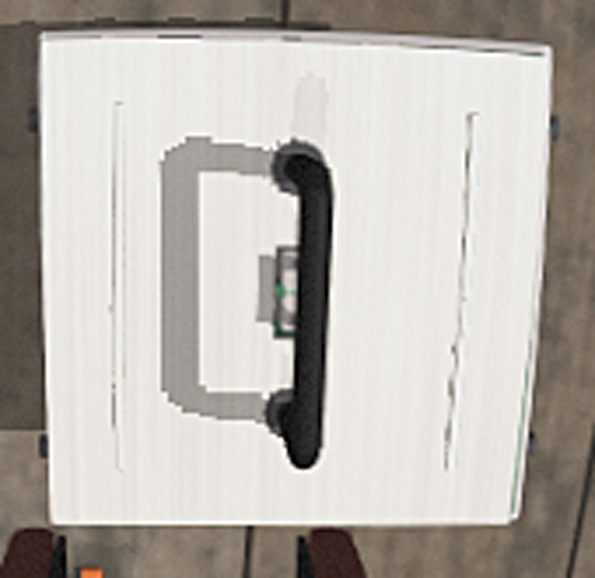

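The lid is back in its original position, at the same crop corners in both fixed views, with the staple standing through the slot. The guard is down, both hubs are in the tray, the pin is flat on the bench, and the mug and measure haven't moved.

```bash
python3 -c "
from station import *
wait(0.5);print(get_ft_force(),get_qvel().round(4),get_time());job_done()"
```

```text
[0.17165999 0.34603119 0.43099418] [ 0.0019 -0.0018 -0.0004 -0.0006  0.0003 -0.    ] 85.5833
the job is handed in; nothing more can be done
```

I carried out every step in the required order and handed the job in at 85.6 s, against the 210 s limit. The system gives no verdict, so the checks below are my own.

- **Switch and guard:** I lifted the guard to about 1.55 rad and tipped the toggle to the red-dot side. The wrist picture put the ball 15 mm past the middle, which is about 0.88 rad. I then lowered the guard, and the bar came back to its starting place in the pictures.
- **Pin:** I drew it 65 mm straight back and laid it flat on the bench between the tub and the tray.
- **Hubs:** Two hubs were present. Both stand upright in the blue tray, and the wrist and top pictures showed the tub empty.
- **Lid:** It is back over the staple. Its corners match the starting pictures in both fixed views.
- **Bystanders:** The mug and tape measure look unmoved.

**Disturbances:** The tray was knocked about 4 cm towards the pin while I was moving the lid. I found its new position before placing any hubs, and it stayed there through the last check. I saw no grip slackening.

No check failed. The measurements from different cameras differed by a few millimetres, up to about 10 mm for the earliest rough ones, and this caused no trouble.

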